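Set a brass foot bar under the marking punch

ROBOT

A 6-joint arm with a two-finger parallel gripper is mounted at the origin on the work surface. World frame = base frame: x ahead of the robot, y to its left, z up, the work surface at z = 0. Lengths are in m, angles in rad, forces in N, time in s.
With the tool pointing down it reaches from about 0.225 to 0.875 m from the base axis. Payload 3.4 kg.
Tool frame: the origin (TCP) lies between the finger pads; the fingertips stand 17 mm ahead of it and the grasp point (between the pads) lies 2 mm behind it; y points along the fingers, z is the direction in which the jaws open and shut, and the axes are right-handed (so a half turn about y gives the same grasp; the last joint's range is limited). The gripper opens to 85 mm and grips with 20 to 120 N. Pads are 22 mm wide; open, the fingers measure 114 mm over their backs; the gripper's body (76 mm by 85 mm) begins 54 mm behind the grasp point. The pads swing forward as they close: fully open they stand 13 mm farther back than shut.
Start: joints at [1.006, 0.276, 1.505, -0, 1.361, -0.121], TCP at [0.247, 0.519, 0.248] pointing down, gripper open.
Joint ranges: [-2.89, 2.89], [-0.75, 2.08], [0.22, 2.7], [-1.18, 4.32], [0.11, 2.71], [-2.7, 2.7]. Speed limits (rad/s): [2.57, 2.57, 3.14, 3.14, 3.14, 3.14].

INTERFACE

Orientations are given as a unit quaternion [w, x, y, z].
In Python, from rig import manip, get_image, camera_model, sign_off, spot_in, silhouettes, spot_point gives the robot as it stands.
- The arm moves only by the tool jog_arm, never from a script. Its argument "targets" is a list of rows, each a list of 3 entries, a list of its own where there are three numbers: the finger opening in m, from 0 to 0.0854, then the shift along the world's x, y, z in m, then the turn about the world's z in rad. In form: [[claw, [x, y, z], spin], ...]. A call has 1 to 10 rows; each row shifts and turns the commanded pose from where the row before left it; what a row does not reach is not made up. A row lasts 1/8 s, in which the tool goes at most 62.5 mm and 10.7 degrees, less where a joint would pass 70% of its speed; a pose out of reach is approached as far as the arm can. A call with a gripper value outside its range is refused whole. The fingers move at their own pace and stop on an object; "force" is the grip in N (left out, the last holds). Time passes only in rows, so rows that do not move let the fingers close. It gives the time, the measured TCP pose, the force and the opening at its end, in the units of the state.
- manip.get_state(): the state, without advancing time (a new reading comes with each control period).
- get_image(name): name is "scene" or "top"; returns (picture, depth): 480x640x3 uint8, red, green, blue; 480x640 float32, m along the optical axis (not along the pixel's ray), 0 where there is no reading.
- camera_model(name): a dict with "mtx" (3x3 intrinsics, pixels), "world_from_camera" (4x4, takes a point from camera to world coordinates). Camera axes: x right, y up, looking along -z (the intrinsics and any distortion apply to the point x, -y, -z); pixel columns grow to the right and rows downward; lengths in m; the calibration is good to about 2 mm. A picture is of the moment at which its call begins. camera_model takes no time and is no camera call.
- sign_off(): hands the job in, once; it reports no verdict.
Trained networks look in the newest picture that a camera, given by its name, has taken for a name from the list of things; names that differ only in an ending like _2 or _b are one class to them, and where a whole thing is asked for, a point or a joint stands for the part that bears it (a point fixed in the world has none). Each returns a list of dicts, best first, with "score" (0 to 1); they miss things now and then, are a little off and sometimes report something else, mostly with a low value. They report only what shows in the picture. A call takes as long as a camera call. They do not tell look-alikes from the thing itself.
- spot_in(name, camera): "position" ([column, row] in pixels, amid what is visible of it).
- silhouettes(name, camera): "mask" (480x640 bool, what is visible of it) and "position" ([column, row] in pixels, amid what is visible of it).
- spot_point(name, camera): "position" ([column, row] in pixels: a listed point, or the origin of a listed thing).
The state is a dict: "clock": time; "qpos": joint angles; "qd": joint speeds; "effort": joint torques, N m; "position": TCP position; "ee_rot": TCP orientation; "contact_force": force on the tool from outside, world axes, zero at the start; "moment": the same for the moment, N m; "width": finger opening in m.
Only numpy, scipy, OpenCV 4.12 (cv2) and the standard library are available. Lean on these libraries where they do the work, as an engineer would, in place of code of your own. Each camera call takes 0.05 s, during which the arm holds its last target.

TASK

The brass foot bar with the square post is parked with its post under the low stock rack. Draw it out, lay it on the bed of the punch stand and slide it in until the centre of its black felt-pen cross is exactly under the point of the fixed punch; let go and leave it lying flat on the bed. Do not knock the punch, and leave the other things on the bench where they are.

Things in the scene. Friction and masses are not known exactly. Their poses are not given: they have to be found in the camera images.
- bar: The work: rectangular brass tube 30 (x) x 200 (y) x 20 mm high, about 0.21 kg, lying flat. A 25 x 25 mm square post, sides parallel to the bar's, stands on it at y = +75 mm and reaches 65 mm above the underside. Origin: centre of the underside. At the start it lies on the table, post under the rack, its -y end (with the cross) sticking 80 to 100 mm out of the rack's open -y side.
- cross (a point): Centre of the black cross (lines 26 mm long, 2.5 mm wide) on the bar's top face: bar frame (0, -75, 20) mm, 25 mm from the bar's end.
- post_top (a point): Centre of the top of the bar's post: bar frame (0, 75, 65) mm. 150 mm from the cross along the bar.
- stand: Fixed. Origin on the table straight below the punch point. Bed: flat steel slab, x -60 to 60 mm, y -140 to +220 mm, top at 25 mm, no lips. Behind the punch a grey column (y -135 to -80 mm, 70 mm wide, 260 mm high, low foot to y -70 mm) carries an arm 50 mm wide and a round head of 42 mm diameter over the origin, 125 to 270 mm above the table. Open to +y and both x sides.
- punch: The fixed steel punch under the stand's head, 12 mm thick, tapering over its last 30 mm to a blunt 3 mm point. Origin: the point itself, 51 mm above the table and 26 mm above the bed, so that the bar on the bed passes 6 mm below it.
- rack: Fixed low plywood rack, 300 (x) x 150 (y) mm, open on both y sides, side walls 14 mm thick at x = -143 and +143 mm. Origin: centre of its footprint on the table. Underside of its board 90 mm, top 102 mm above the table; brass tubes fixed on it reach 150 mm height and stick out up to 30 mm past the side walls.
- hammer: Bystander: hammer lying on the far part of the table.
- tin: Bystander: white tin 68 mm across, 95 mm high, standing on the far part of the table.
- offcut: Bystander: plain piece of the same brass tube, 30 x 115 x 20 mm, without post or cross, on the near part of the table.
- collar: Bystander: brass collar, 38 mm across, 22 mm high, on the near part of the table.
- collar2: Bystander: a second such collar.
- spanner: Bystander: spanner lying on the near right part of the table.
Not all that is in view belongs to the job. What is shaped like the bar but turquoise is not meant.

How it is judged:
On the way, in this order (a step that is already met when the one before it is completed fails the run):
1. the bar is drawn out until its post is clear of the rack (y of post_top in the frame of rack below -0.085 m), for 0.1 s.
2. the bar lies on the bed of the punch stand (z of cross in the frame of stand between 0.04 and 0.05 m and horizontal distance between bar and stand below 0.25 m and angle between bar's own z axis and vertical below 0.05 rad and contact force between bar and stand above 0.3 N), for 0.2 s.
At the end, for the whole second after the job is handed in: The cross's centre is within 4 mm (horizontally) of the punch point; the bar lies flat on the bed (tilt under 0.05 rad, cross 42 to 48 mm above the table), at rest (under 10 mm/s) and let go. The punch was never pressed with more than 6 N and no bystander was moved by more than 30 mm (horizontal distance between cross and punch below 0.004 m and z of cross in the frame of stand between 0.042 and 0.048 m and angle between bar's own z axis and vertical below 0.05 rad and linear speed of bar below 0.01 m/s and contact force between the fingers and bar below 0.1 N); the robot touches nothing.
It fails at once if the punch is knocked (more than 6 N) (contact force between anything else and punch above 6 N).
It fails at once if a bystander is moved by more than 30 mm (distance of any of hammer, tin, offcut, collar, collar2, spanner from where it was at the start of the episode above 0.03 m).
It also fails if it takes over 54 s, if anything falls off the work surface, if the arm or the gripper's body presses on something with over 40 N, if the wrist force passes 120 N, or if a joint passes its speed limit or range.

## Working session

There is one attempt and no reset: what is moved stays moved. The work goes in short steps, Python scripts to look and compute and a tool call to move; the robot and the scene stay as the last step left them, time stands still between calls to the robot, and variables do not carry over. Pictures are saved under pics/ and viewed, and the job is handed in when it is done.

Besides the shell and the picture viewer there is one more tool, called after "Call:" as name([rows], argument=value, ...), one row to a line, values as JSON. jog_arm: Moves the arm, as the interface text tells. Its arguments: {"type":"object","properties":{"targets":{"type":"array","items":{"type":"array"}},"force":{"type":"number"}},"required":["targets"]}

```bash
mkdir -p pics; cat > h.py <<'E'
import numpy as np, cv2
from rig import manip, get_image, camera_model, sign_off, spot_in, silhouettes, spot_point
def snap(c,fn):
    im,d=get_image(c); cv2.imwrite('pics/'+fn+'.png',im[:,:,::-1]); np.save('pics/'+fn+'.npy',d); return im,d
def ray(c,px):
    m=camera_model(c);K=np.array(m['mtx']);T=np.array(m['world_from_camera'])
    v=np.linalg.inv(K)@np.array([px[0],px[1],1.]); v=np.array([v[0],-v[1],-v[2]])
    return T[:3,3],T[:3,:3]@v
def atz(c,px,z):
    o,d=ray(c,px); return o+d*(z-o[2])/d[2]
def atdepth(c,px,dep):
    o,d=ray(c,px); return o+d*dep
def proj(c,p):
    m=camera_model(c);K=np.array(m['mtx']);T=np.linalg.inv(np.array(m['world_from_camera']))
    q=T[:3,:3]@np.array(p)+T[:3,3]; q=np.array([q[0],-q[1],-q[2]]); q=K@q; return q[:2]/q[2]
E
python3 - <<'E'
from h import *
for c in ('scene','top'):
    print(camera_model(c))
    snap(c,c+'0')
    for n in ('cross','post_top','stand','punch','rack'):
        try: print(c,n,[(np.round(r['position']),round(r['score'],2)) for r in spot_point(n,c)][:3])
        except Exception as e: print(n,e)
print(manip.get_state())
E
```

```text
{'mtx': array([[566.68029856,   0.        , 323.37966376],
       [  0.        , 566.68029856, 244.92054808],
       [  0.        ,   0.        ,   1.        ]]), 'world_from_camera': array([[ 0.72114777, -0.41685949,  0.55332998,  1.19878113],
       [ 0.69254132,  0.45479765, -0.55995143, -0.60028766],
       [-0.01823211,  0.7870116 ,  0.61666873,  0.82600185],
       [ 0.        ,  0.        ,  0.        ,  1.        ]])}
scene cross [(array([364., 256.]), 0.97), (array([384., 162.]), 0.69)]
scene post_top [(array([334., 156.]), 0.78), (array([387., 343.]), 0.71)]
scene stand [(array([199., 391.]), 0.94)]
scene punch [(array([194., 376.]), 0.51), (array([379., 245.]), 0.33)]
scene rack [(array([396., 233.]), 0.86)]
{'mtx': array([[601.05692283,   0.        , 323.70280759],
       [  0.        , 601.05692283, 244.9200482 ],
       [  0.        ,   0.        ,   1.        ]]), 'world_from_camera': array([[-0.0174803 ,  0.98237317, -0.18611123,  0.27516723],
       [-0.99977874, -0.0193519 , -0.00824431,  0.08676592],
       [-0.01170059,  0.18592594,  0.98249409,  1.50779553],
    
[... 212 characters left out ...]
op punch []
top rack [(array([242., 250.]), 0.57)]
{'clock': 0.6, 'qpos': array([ 1.00601440e+00,  2.75865585e-01,  1.50489363e+00, -3.50728409e-05,
        1.36065857e+00, -1.21005375e-01]), 'qd': array([-0.0007506 , -0.00031137,  0.00081067,  0.00108069,  0.00116406,
        0.00228278]), 'effort': array([-2.72091011e-04, -4.16378367e+01, -2.45988536e+01, -2.85273218e-04,
        4.04867915e-04,  3.05504976e-06]), 'position': array([0.24692003, 0.51933171, 0.2483502 ]), 'ee_rot': array([ 0.68982581, -0.68971751,  0.15557967, -0.15564409]), 'contact_force': array([ 0.83487363, -0.1610717 ,  0.01810211]), 'moment': array([ 0.00101672,  0.05487741, -0.00565245]), 'width': 0.08511983066050213}
```

View pics/scene0.png

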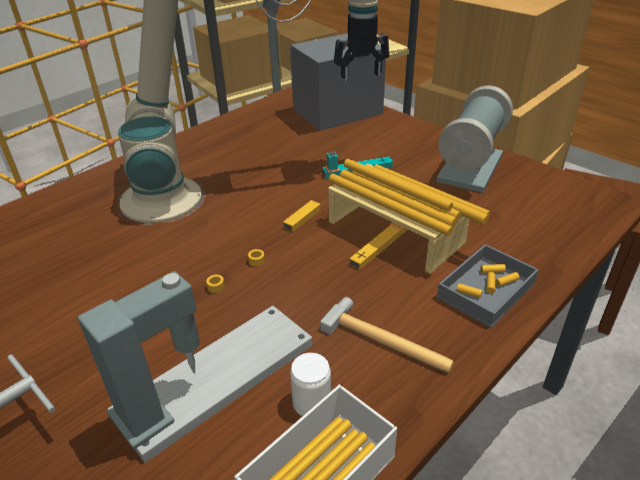

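View pics/top0.png

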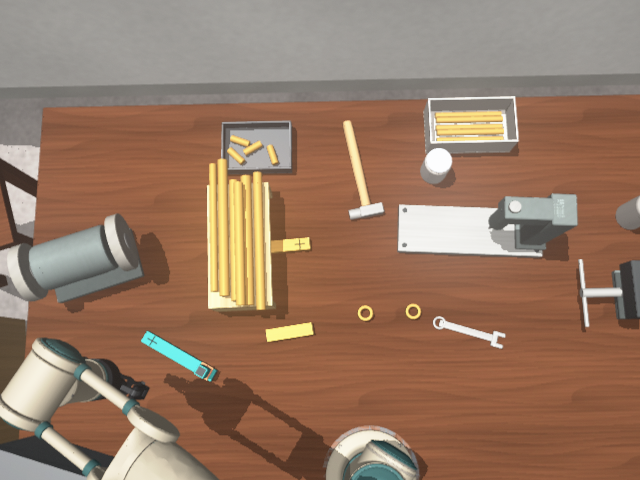

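The scene view shows the bar's cross at (364,256), the rack over its post, the stand at lower left with the punch tip at about (194,374), and the turquoise decoy behind the rack. In the top view the cross is at (299,243) and the bed spans about x 398–545.

```bash
python3 - <<'E'
from h import *
s=cv2.imread('pics/scene0.png');t=cv2.imread('pics/top0.png')
a=cv2.resize(s[240:460,90:330],None,fx=3,fy=3,interpolation=cv2.INTER_CUBIC)[:600]
cv2.imwrite('pics/a.png',s[330:400,160:240].repeat(8,0).repeat(8,1))
cv2.imwrite('pics/b.png',np.hstack([cv2.resize(s[215:275,340:410],(420,360)),cv2.resize(t[220:270,265:325],(372,360)[0:2])]))
cv2.imwrite('pics/c.png',cv2.resize(t[185:275,385:585],(800,360)))
# depth checks
for c in('scene','top'):
    d=np.load(f'pics/{c}0.npy')
    P=[(364,256),(250,360)] if c=='scene' else [(299,243),(450,230),(240,300),(245,180)]
    for p in P: print(c,p,atdepth(c,p,d[p[1],p[0]]).round(4))
print('cross',atz('scene',(363.5,255.5),.02),atz('top',(299,243),.02))
print('punch',atz('scene',(194,374),.051))
for n in ('bar','stand','rack'):
    for c in('scene','top'):
        r=silhouettes(n,c)
        for q in r[:2]:
            print(n,c,q['score'],q['position'],q['mask'].sum()); np.save(f'pics/m_{n}_{c}.npy',r[0]['mask'])
E
```

```text
scene (364, 256) [0.5724 0.1621 0.0221]
scene (250, 360) [ 0.6197 -0.2109  0.0284]
top (299, 243) [0.5626 0.1613 0.023 ]
top (450, 230) [ 0.5872 -0.2185  0.0286]
top (240, 300) [0.4095 0.2902 0.1476]
top (245, 180) [0.6988 0.2839 0.1256]
cross [0.56879737 0.16474157 0.02      ] [0.56315142 0.16146098 0.02      ]
punch [ 0.58895455 -0.30836334  0.051     ]
bar scene 0.95 [376.8, 243.1] 930
bar scene 0.66 [334.2, 160.8] 610
bar top 0.63 [176.1, 355.2] 1148
bar top 0.62 [289.6, 245.0] 495
stand scene 0.63 [181.2, 363.0] 20847
stand top 0.76 [490.4, 224.7] 8799
rack scene 0.66 [298.0, 213.9] 585
rack scene 0.61 [410.2, 208.1] 7781
rack top 0.76 [235.2, 240.0] 8776
rack top 0.73 [286.4, 248.1] 500
```

View pics/a.png

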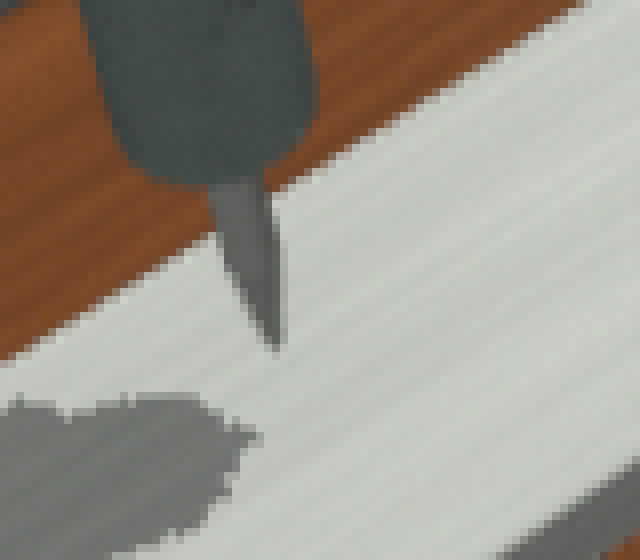

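View pics/b.png

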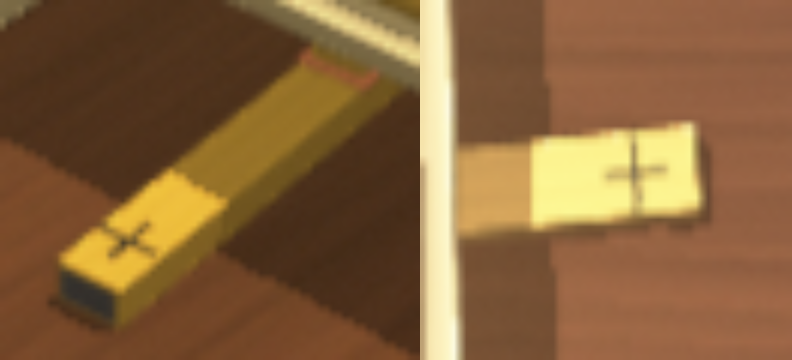

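View pics/c.png

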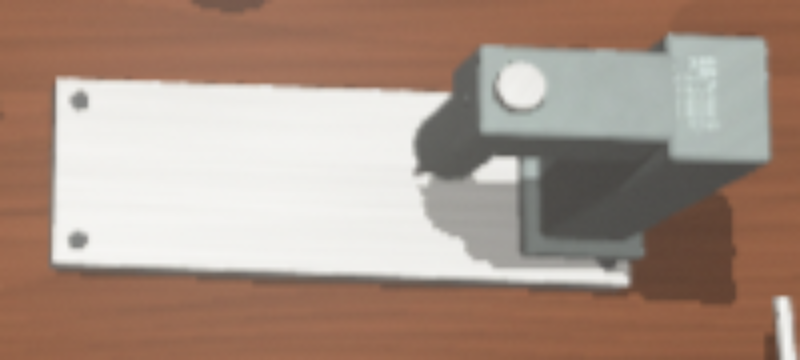

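```bash
python3 - <<'E'
from h import *
print('cross',atz('scene',(360.8,254.8),.02),atz('top',(299.,243.4),.02))
print('punch',atz('scene',(194.1,373.4),.051), atz('top',(489.2,228),.051),proj('top',atz('scene',(194.1,373.4),.051)))
# bed corners & holes top from c.png
f=lambda x,y:(385+x/4-.5,185+y/4-.5)
for n,p,z in(('TL',(56,78),.025),('BL',(52,264),.025),('BR',(630,281),.025),('h1',(79,100),.025),('h2',(77,240),.025)):
    print(n,atz('top',f(*p),z))
# bed colour line fits
t=cv2.imread('pics/top0.png').astype(int)
def edge(cols,r0,r1):
    pts=[]
    for c in cols:
        g=t[r0:r1,c,0]; # blue: bed bright vs wood
        i=np.argmax(np.abs(np.diff(g))); w=np.abs(np.diff(g))[max(0,i-1):i+2]; 
        pts.append((c, r0+max(0,i-1)+ (w*np.arange(len(w))).sum()/w.sum()+.5))
    return np.array(pts)
for nm,cols,r0,r1 in(('top',range(402,485),195,220),('bot',range(402,535),240,262)):
    e=edge(cols,r0,r1); k=np.polyfit(e[:,0],e[:,1],1); 
    a=atz('top',(cols[0],np.polyval(k,cols[0])),.025);b=atz('top',(cols[-1],np.polyval(k,cols[-1])),.025)
    print(nm,a,b,'yaw',np.degrees(np.arctan2(-(a-b)[0],(a-b)[1])))
# bar edges
for nm,cols,r0,r1 in(('bt',range(278,309),230,244),('bb',range(278,309),245,260)):
    e=edge(cols,r0,r1); k=np.polyfit(e[:,0],e[:,1],1)
    a=atz('top',(cols[0],np.polyval(k,cols[0])),.02);b=atz('top',(cols[-1],np.polyval(k,cols[-1])),.02)
    print(nm,a,b,'yaw',np.degrees(np.arctan2(-(a-b)[0],(a-b)[1])))
# scene bar edges corners b.png: 
g=lambda x,y:(340+x/6-.5,215+y/6-.5)
for p in((58,258),(118,292),(228,204),(172,170),(300,65)): print(atz('scene',g(*p),.02))
# rack front edge
h=lambda x,y:(x,y)
for p in((272,183),(272,306),(208,184),(208,306)): print('rack',atz('top',p,.102))
# objects
for n in('offcut','collar','hammer','tin','spanner'):
    for r in spot_in(n,'top')[:3]: print(n,round(r['score'],2),atz('top',r['position'],.02).round(3))
E
```

```text
cross [0.56269913 0.16253042 0.02      ] [0.56212416 0.16147109 0.02      ]
punch [ 0.58800677 -0.3074654   0.051     ] [ 0.5856278  -0.31080793  0.051     ] [487.77936646 227.08639825]
TL [ 0.65806837 -0.0925944   0.025     ]
BL [ 0.53819949 -0.08522592  0.025     ]
BR [ 0.52040076 -0.44438189  0.025     ]
h1 [ 0.64340245 -0.10656431  0.025     ]
h2 [ 0.55316777 -0.10148731  0.025     ]
top [ 0.65742985 -0.10144984  0.025     ] [ 0.64541263 -0.30847912  0.025     ] yaw -3.3220630202689763
bot [ 0.53828704 -0.09648293  0.025     ] [ 0.51812364 -0.42430773  0.025     ] yaw -3.5196375107521205
bt [0.57263183 0.21443977 0.02      ] [0.57851258 0.13855769 0.02      ] yaw 4.431474806077873
bb [0.5430393  0.21453836 0.02      ] [0.54817878 0.13894061 0.02      ] yaw 3.8892411597676952
[0.54980966 0.13767807 0.02      ]
[0.57924712 0.13789483 0.02      ]
[0.57580555 0.20550489 0.02      ]
[0.54651008 0.20722072 0.02      ]
[0.53991868 0.29411402 0.02      ]
rack [0.69707748 0.22152865 0.102     ]
rack [0.39852824 0.22196824 0.102     ]
rack [0.69782023 0.37737078 0.102     ]
rack [0.40130091 0.37192101 0.102     ]
offcut 0.96 [0.344 0.195 0.02 ]
collar 0.48 [ 0.376 -0.002  0.02 ]
collar 0.27 [0.575 0.324 0.02 ]
collar 0.2 [0.562 0.178 0.02 ]
hammer 0.75 [0.722 0.007 0.02 ]
tin 0.93 [ 0.754 -0.196  0.02 ]
tin 0.68 [0.722 0.009 0.02 ]
spanner 0.71 [ 0.341 -0.244  0.02 ]
```

```bash
cat >> h.py <<'E'
from scipy.spatial.transform import Rotation as R
def st():
    s=manip.get_state(); q=s['ee_rot']; M=R.from_quat([q[1],q[2],q[3],q[0]]).as_matrix()
    j=M[:,2]; a=np.degrees(np.arctan2(j[1],j[0])); a=(a+90)%180-90
    print('t',round(s['clock'],2),'pos',s['position'].round(4),'jaw yaw',round(a,2),'y',M[:,1].round(3),'w',round(s['width'],4),'F',s['contact_force'].round(1),'q',s['qpos'].round(2))
E
python3 -c "
from h import *
st()"
```

```text
t 1.15 pos [0.2469 0.5193 0.2483] jaw yaw 64.57 y [ 0.  0. -1.] w 0.085 F [ 1.1  0.6 -0.7] q [ 1.01  0.28  1.5   0.    1.36 -0.12]
```

Call:
jog_arm([
  [0.085,[0.0315,-0.0357,0],-0.1056],
  [0.085,[0.0315,-0.0357,0],-0.1056],
  [0.085,[0.0315,-0.0357,0],-0.1056],
  [0.085,[0.0315,-0.0357,0],-0.1056],
  [0.085,[0.0315,-0.0357,0],-0.1056],
  [0.085,[0.0315,-0.0357,0],-0.1056],
  [0.085,[0.0315,-0.0357,0],-0.1056],
  [0.085,[0.0315,-0.0357,0],-0.1056],
  [0.085,[0.0315,-0.0357,0],-0.1056],
  [0.085,[0.0315,-0.0357,0],-0.1056],
])

```text
clock: 2.4
position: [0.5629, 0.161, 0.2484]
ee_rot: [0.517, -0.516, 0.483, -0.483]
contact_force: [0.8, -0.2, -0.0]
width: 0.0851
```

```bash
python3 -c "
from h import *
st()"
```

```text
t 2.4 pos [0.5629 0.161  0.2484] jaw yaw 3.86 y [ 0.  0. -1.] w 0.0851 F [ 0.8 -0.2 -0. ] q [0.16 0.29 1.48 0.   1.37 0.09]
```

Call:
jog_arm([
  [0.07,[0,0,-0.05],0],
  [0.07,[0,0,-0.05],0],
  [0.07,[0,0,-0.05],0],
  [0.07,[0,0,-0.05],0],
  [0.07,[0,0,-0.026],0],
  [0.07,[0,0,0],0],
  [0.0,[0,0,0],0],
  [0.0,[0,0,0],0],
  [0.0,[0,0,0],0],
  [0.0,[0,0,0],0],
], force=30)

```text
clock: 3.65
position: [0.5632, 0.1625, 0.0241]
ee_rot: [0.518, -0.516, 0.481, -0.483]
contact_force: [0.5, -0.0, 7.8]
width: 0.0291
```

```bash
python3 -c "
from h import *
st();snap('scene','s1')"
```

```text
t 3.65 pos [0.5632 0.1625 0.0241] jaw yaw 4.08 y [ 0.004  0.001 -1.   ] w 0.0291 F [ 0.5 -0.   7.8] q [ 0.16  0.5   1.78 -0.    0.86  0.09]
```

View pics/s1.png

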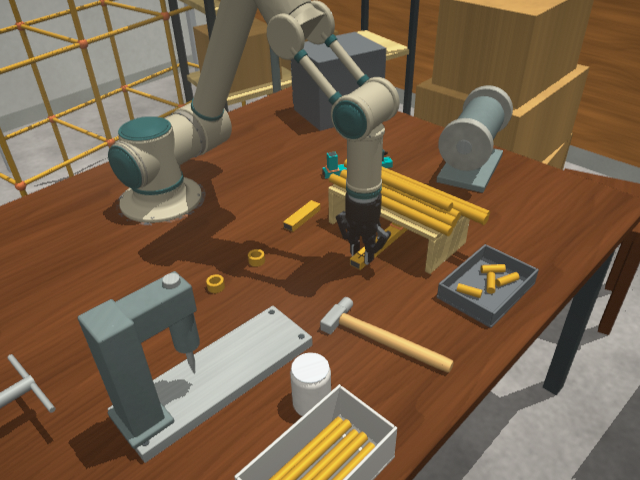

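Gripped (29 mm opening). I'll drag it out along its own axis, relieving the tip pressure slightly.

Call:
jog_arm([
  [0.0,[0,0,0.002],0],
  [0.0,[0.0014,-0.02,0],0],
  [0.0,[0.0014,-0.02,0],0],
  [0.0,[0.0014,-0.02,0],0],
  [0.0,[0.0014,-0.02,0],0],
  [0.0,[0.0014,-0.02,0],0],
  [0.0,[0.0014,-0.02,0],0],
  [0.0,[0.0014,-0.02,0],0],
  [0.0,[0.0014,-0.02,0],0],
  [0.0,[0,0,0],0],
])

```text
clock: 4.95
position: [0.5734, 0.0005, 0.0243]
ee_rot: [-0.517, 0.517, -0.482, 0.483]
contact_force: [-0.2, -0.6, -0.7]
width: 0.0291
```

```bash
python3 -c "
from h import *
st();snap('scene','s2')"
```

```text
t 4.95 pos [5.734e-01 5.000e-04 2.430e-02] jaw yaw 3.96 y [ 0.    -0.001 -1.   ] w 0.0291 F [-0.2 -0.6 -0.7] q [-0.12  0.48  1.81 -0.    0.85 -0.19]
```

View pics/s2.png

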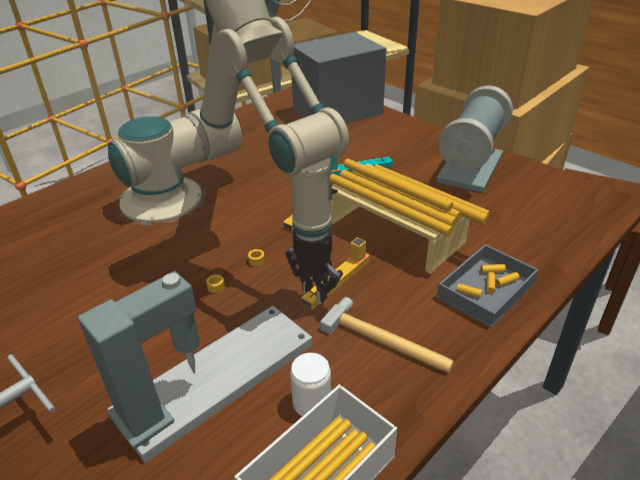

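Call:
jog_arm([
  [0.045,[0,0,0],0],
  [0.045,[0,0,0],0],
  [0.045,[0,0,0.02],0],
  [0.045,[-0.0015,0.0205,0],0],
  [0.045,[-0.0015,0.0205,0],0],
  [0.045,[-0.0015,0.0205,0],0],
  [0.045,[-0.0015,0.0205,0],0],
  [0.045,[0,0,0],0],
])

```text
clock: 6.0
position: [0.5666, 0.0863, 0.044]
ee_rot: [-0.518, 0.518, -0.481, 0.481]
contact_force: [-0.4, 0.1, 1.0]
width: 0.0451
```

```bash
python3 -c "
from h import *
st();snap('scene','s3');snap('top','t3')
t=cv2.imread('pics/t3.png');cv2.imwrite('pics/t3c.png',cv2.resize(t[180:330,250:400],None,fx=4,fy=4))"
```

```text
t 6.0 pos [0.5666 0.0863 0.044 ] jaw yaw 4.24 y [-0.001  0.    -1.   ] w 0.0451 F [-0.4  0.1  1. ] q [ 0.03  0.46  1.79  0.    0.9  -0.04]
```

View pics/s3.png

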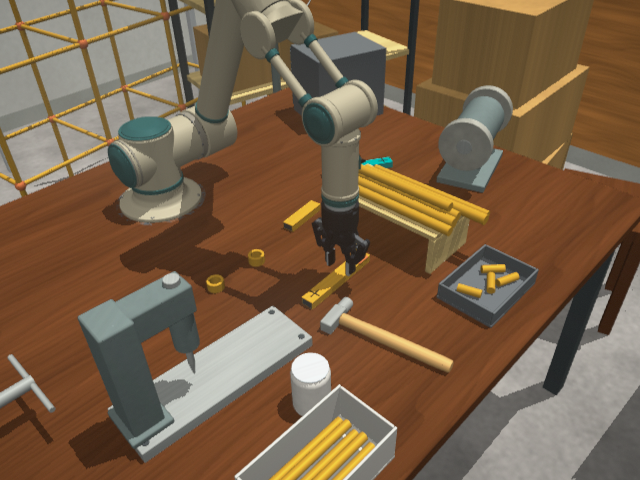

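View pics/t3c.png

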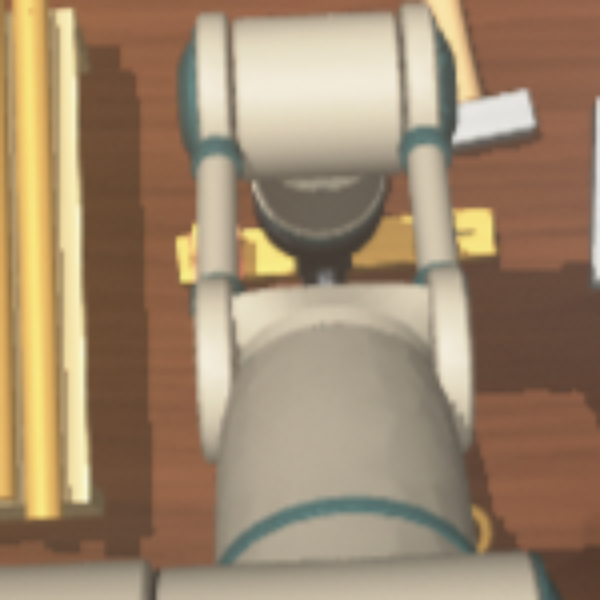

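Call:
jog_arm([
  [0.045,[0,0,-0.019],0],
  [0.045,[0,0,0],0],
  [0.0,[0,0,0],0],
  [0.0,[0,0,0],0],
  [0.0,[0,0,0],0],
  [0.0,[0,0,0.02],0],
  [0.0,[0,0,0.03],0],
  [0.0,[0,0,0],0],
], force=60)

```text
clock: 7.1
position: [0.5689, 0.0844, 0.0772]
ee_rot: [0.519, -0.516, 0.481, -0.483]
contact_force: [1.0, 0.3, -2.2]
width: 0.028
```

```bash
python3 -c "
from h import *
st();s,_=snap('scene','s4')
cv2.imwrite('pics/s4c.png',cv2.resize(s[180:330,260:420,::-1],None,fx=4,fy=4))"
```

```text
t 7.1 pos [0.5689 0.0844 0.0772] jaw yaw 4.07 y [ 0.005  0.    -1.   ] w 0.028 F [ 1.   0.3 -2.2] q [ 0.03  0.42  1.75  0.    0.97 -0.04]
```

View pics/s4c.png

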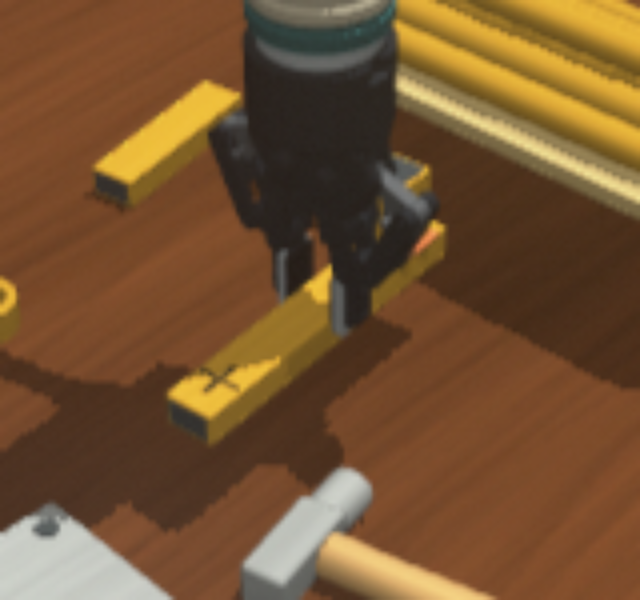

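```bash
python3 -c "
from h import *
c=atz('scene',(314.6,274.4),.072); print(c)
tcp=np.array([.5687,.0844]); v=tcp-c[:2]; print(v,np.hypot(*v))
u=np.array([np.sin(np.radians(3.4)),np.cos(np.radians(3.4))])
P=np.array([.587,-.3085])
d=np.hypot(*v)
for s in (.06,0): print(s,P+u*(s+d), P+u*(s+d)-tcp)
"
```

```text
[0.57613089 0.00257028 0.072     ]
[-0.00743089  0.08182972] 0.08216642469883544
0.06 [ 0.59543138 -0.16658381] [ 0.02673138 -0.25098381]
0 [ 0.59187299 -0.2264782 ] [ 0.02317299 -0.3108782 ]
```

Call:
jog_arm([
  [0.0,[0.0033,-0.031,0],-0.016],
  [0.0,[0.0033,-0.031,0],-0.016],
  [0.0,[0.0033,-0.031,0],-0.016],
  [0.0,[0.0033,-0.031,0],-0.016],
  [0.0,[0.0033,-0.031,0],-0.016],
  [0.0,[0.0033,-0.031,0],-0.016],
  [0.0,[0.0033,-0.031,0],-0.016],
  [0.0,[0.0033,-0.031,0],-0.016],
  [0.0,[0,0,0],0],
  [0.0,[0,0,0],0],
])

```text
clock: 8.4
position: [0.5924, -0.1629, 0.0738]
ee_rot: [0.485, -0.486, 0.515, -0.513]
contact_force: [-0.2, 0.3, -1.8]
width: 0.0283
```

```bash
python3 -c "
from h import *
st();s,_=snap('scene','s5')
cv2.imwrite('pics/s5c.png',cv2.resize(s[250:450,90:330,::-1],None,fx=3.3,fy=3))
print([(r['position'],r['score']) for r in spot_point('cross','scene')])
t,_=snap('top','t5');cv2.imwrite('pics/t5c.png',cv2.resize(t[150:290,380:580,::-1],None,fx=4,fy=4))"
```

```text
t 8.4 pos [ 0.5924 -0.1629  0.0738] jaw yaw -3.29 y [-0.003  0.002 -1.   ] w 0.0283 F [-0.2  0.3 -1.8] q [-0.38  0.47  1.66  0.    1.01 -0.32]
[([383.6, 161.0], 0.72), ([224.9, 348.6], 0.63)]
```

View pics/s5c.png

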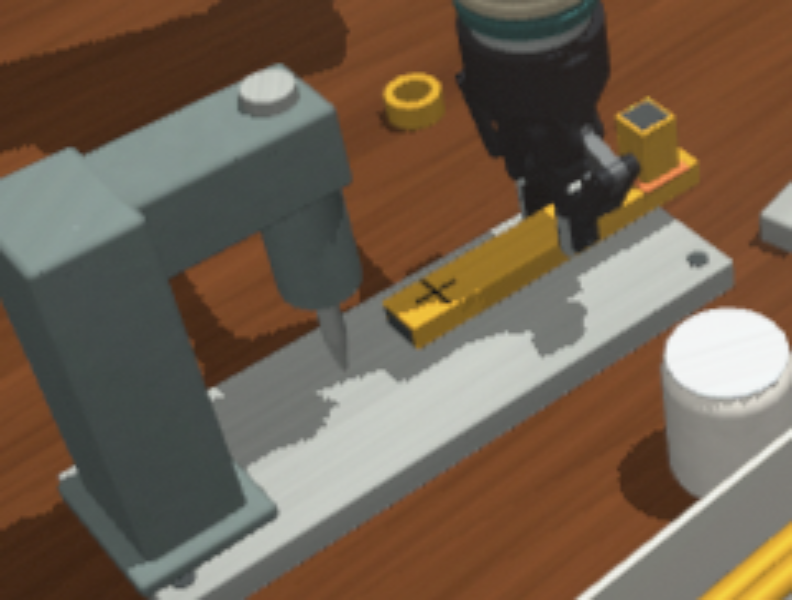

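View pics/t5c.png

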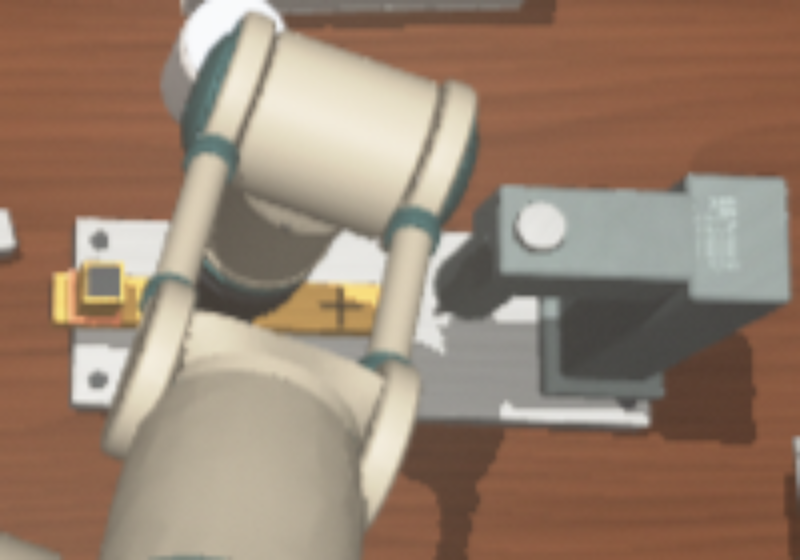

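```bash
python3 -c "
from h import *
print(atz('scene',(221.8,346.6),.0695),atz('top',(464.6,226.1),.0695))"
```

```text
[ 0.58945918 -0.24519521  0.0695    ] [ 0.58762999 -0.24618606  0.0695    ]
```

Call:
jog_arm([
  [0.0,[0,0,-0.012],0],
  [0.0,[0,0,-0.008],0],
  [0.0,[0,0,-0.004],0],
  [0.0,[0,0,-0.002],0],
  [0.0,[0,0,0],0],
  [0.0,[0,0,0],0],
])

```text
clock: 9.3
position: [0.5928, -0.1631, 0.0508]
ee_rot: [0.486, -0.486, 0.514, -0.514]
contact_force: [-3.9, 2.3, 8.5]
width: 0.0281
```

```bash
python3 -c "
from h import *
st();s,_=snap('scene','s6')
cv2.imwrite('pics/s6c.png',cv2.resize(s[310:410,150:310,::-1],None,fx=5,fy=5))
t,_=snap('top','t6');cv2.imwrite('pics/t6c.png',cv2.resize(t[190:270,420:520,::-1],None,fx=6,fy=6))"
```

```text
t 9.3 pos [ 0.5928 -0.1631  0.0508] jaw yaw -3.26 y [-0.001  0.001 -1.   ] w 0.0281 F [-3.9  2.3  8.5] q [-0.38  0.5   1.68  0.    0.96 -0.33]
```

View pics/s6c.png

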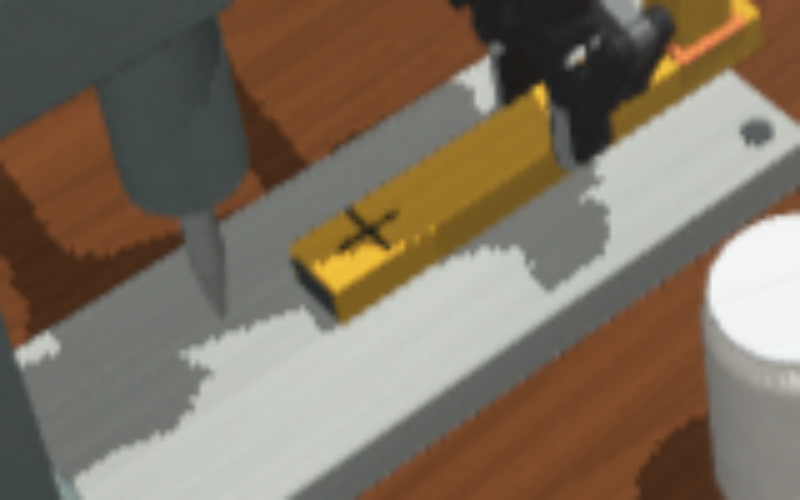

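View pics/t6c.png

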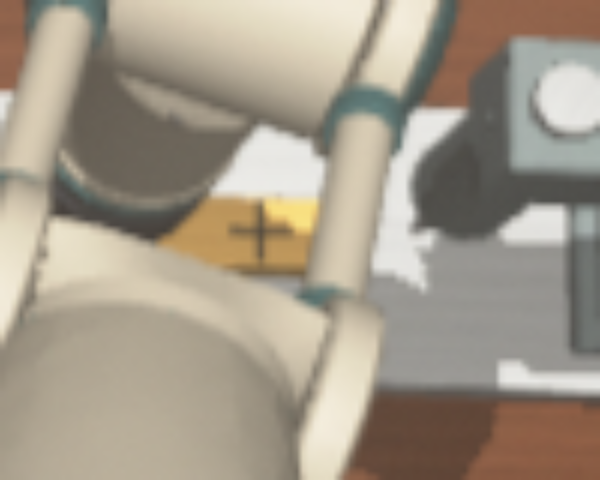

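```bash
python3 -c "
from h import *
for c,a,b in (('scene',(223.2,355.2),(194.1,373.2)),('top',(463.1,228.1),(489.,227.6))):
    x=atz(c,a,.045);y=atz(c,b,.051);print(c,x.round(4),y.round(4),(y-x).round(4))"
```

```text
scene [ 0.5878 -0.2447  0.045 ] [ 0.5876 -0.3072  0.051 ] [-0.0002 -0.0625  0.006 ]
top [ 0.5879 -0.2478  0.045 ] [ 0.5866 -0.3104  0.051 ] [-0.0013 -0.0626  0.006 ]
```

Call:
jog_arm([
  [0.0,[0,0,0.001],0],
  [0.0,[-0.0002,-0.01,0],0],
  [0.0,[-0.0002,-0.01,0],0],
  [0.0,[-0.0002,-0.01,0],0],
  [0.0,[-0.0002,-0.01,0],0],
  [0.0,[-0.0002,-0.01,0],0],
  [0.0,[0,0,0],0],
  [0.0,[0,0,0],0],
])

```text
clock: 10.4
position: [0.5931, -0.2158, 0.0509]
ee_rot: [-0.485, 0.486, -0.513, 0.515]
contact_force: [-0.7, -1.7, 5.5]
width: 0.0285
```

```bash
python3 -c "
from h import *
st();s,_=snap('scene','s7')
cv2.imwrite('pics/s7c.png',cv2.resize(s[335:405,160:260,::-1],None,fx=8,fy=8))
t,_=snap('top','t7');cv2.imwrite('pics/t7c.png',cv2.resize(t[200:260,440:520,::-1],None,fx=8,fy=8))"
```

```text
t 10.4 pos [ 0.5931 -0.2158  0.0509] jaw yaw -3.29 y [ 0.002 -0.003 -1.   ] w 0.0285 F [-0.7 -1.7  5.5] q [-0.46  0.52  1.65 -0.    0.97 -0.4 ]
```

View pics/s7c.png

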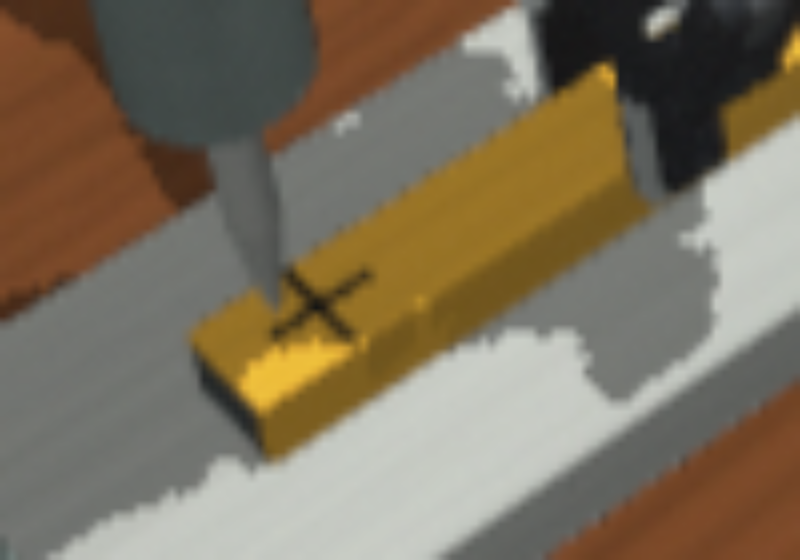

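View pics/t7c.png

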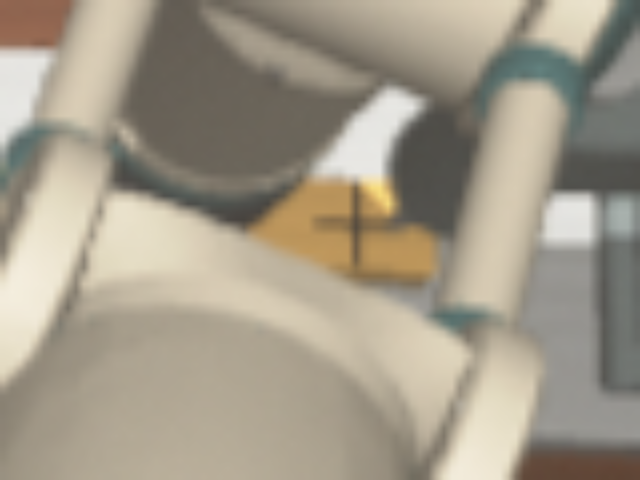

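```bash
python3 -c "
from h import *
for c,a,b in (('scene',(199.55,372.4),(193.95,372.9)),('top',(484.05,227.55),(489.,227.6))):
    x=atz(c,a,.045);y=atz(c,b,.051);print(c,x.round(4),y.round(4),(y-x).round(4))"
```

```text
scene [ 0.5885 -0.2974  0.045 ] [ 0.5869 -0.307   0.051 ] [-0.0015 -0.0096  0.006 ]
top [ 0.5883 -0.2998  0.045 ] [ 0.5866 -0.3104  0.051 ] [-0.0017 -0.0106  0.006 ]
```

Call:
jog_arm([
  [0.0,[-0.0008,-0.005,0],0],
  [0.0,[-0.0007,-0.005,0],0],
  [0.0,[0,0,0],0],
  [0.0,[0,0,0],0],
])

```text
clock: 11.0
position: [0.5916, -0.2233, 0.0508]
ee_rot: [-0.486, 0.485, -0.514, 0.514]
contact_force: [0.9, 2.8, 6.5]
width: 0.0282
```

```bash
python3 -c "
from h import *
st();s,_=snap('scene','s8')
cv2.imwrite('pics/s8c.png',cv2.resize(s[345:395,170:240,::-1],None,fx=11,fy=11))
t,_=snap('top','t8');cv2.imwrite('pics/t8c.png',cv2.resize(t[200:260,440:520,::-1],None,fx=8,fy=8))"
```

```text
t 11.0 pos [ 0.5916 -0.2233  0.0508] jaw yaw -3.29 y [ 0.001  0.001 -1.   ] w 0.0282 F [0.9 2.8 6.5] q [-0.47  0.52  1.64  0.    0.98 -0.42]
```

View pics/s8c.png

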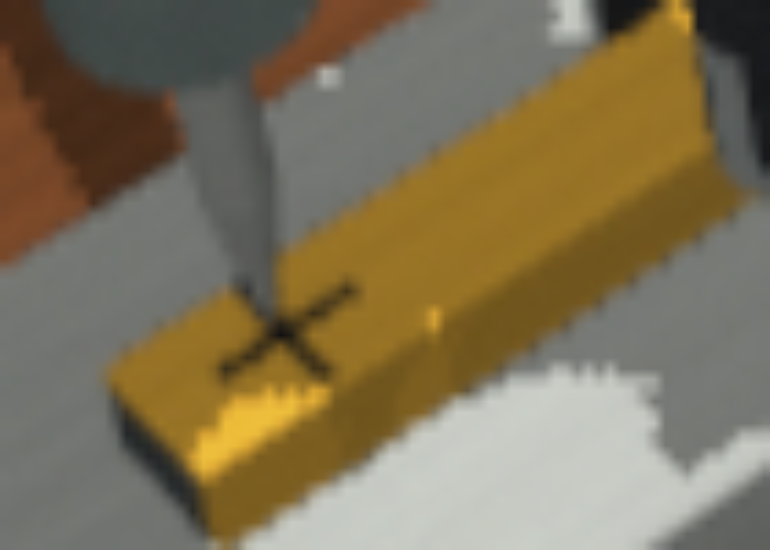

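View pics/t8c.png

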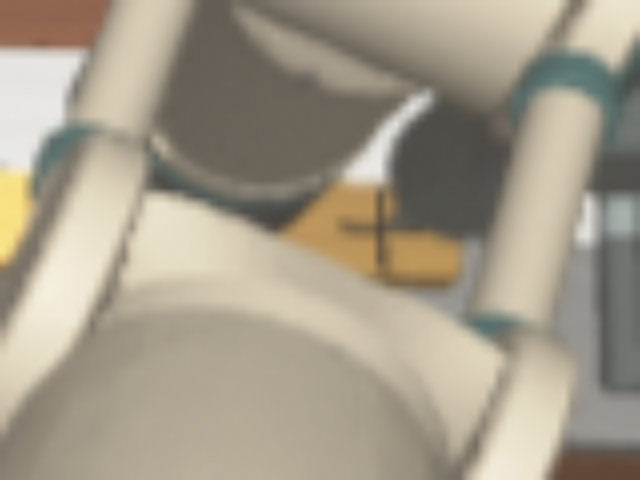

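```bash
python3 -c "
from h import *
for c,a,b in (('scene',(195.35,374.7),(193.9,373.0)),('top',(487.05,228.2),(489.,227.6))):
    x=atz(c,a,.045);y=atz(c,b,.051);print(c,x.round(4),y.round(4),(y-x).round(4), proj(c,y-[0,0,.006]))
s=cv2.imread('pics/scene0.png'); print(s[366:378,188:200].sum(2)//3)
s=cv2.imread('pics/top0.png'); print(s[222:234,482:496].sum(2)//3)
s=cv2.imread('pics/s8.png'); print(s[366:384,186:204].sum(2)//3)
"
```

```text
scene [ 0.5872 -0.3054  0.045 ] [ 0.587  -0.3072  0.051 ] [-0.0002 -0.0018  0.006 ] [194.4497296  375.23726283]
top [ 0.5865 -0.3071  0.045 ] [ 0.5866 -0.3104  0.051 ] [ 0.0001 -0.0033  0.006 ] [488.37513585 228.11787778]
[[194 169 116  88  88  85  93 166 192 193 194 194]
 [196 188 131  88  90  84  94 167 193 193 191 192]
 [193 189 165 115  89  86  95 168 193 192 191 194]
 [192 190 186 131  89  87  96 166 191 192 194 196]
 [191 191 190 167 119  87  95 164 193 195 197 198]
 [193 193 194 190 148  89  92 153 196 198 198 195]
 [194 194 192 189 173 119  96 159 198 196 194 191]
 [193 191 189 190 191 171 133 186 194 193 191 191]
 [191 189 191 195 198 196 177 193 191 191 191 193]
 [191 193 195 197 197 194 193 191 188 192 194 195]
 [193 196 197 194 193 190 190 191 192 195 194 192]
 [196 195 192 191 190 189 191 194 195 193 194 194]]
[[239 239 239 238 239 239 182 111  96  95  95  94  93  92]
 [239 239 239 239 239 239 191 116  96  95  95  94  94  93]
 [240 240 240 239 239 239 226 135  95  94  94  94  93  92]
 [239 239 239 240 240 239 239 160 100  95  95  94  92  92]
 [236 236 236 237 237 236 228
[... 1094 characters left out ...]
 80  90 101 100  99 100]
 [ 99 100 102 101 101  99  96  75  39  16  27  67 101 102  99  99 101  99]
 [101 102  99  99  97  96  76  43  54  77  47  49  81  99 100 100 100 101]
 [100  98  98  97  77  66  43  52  89 100  83  47  49  83  99 101 101 100]
 [ 97  98  97  84  43  54  80  88 101 102  98  84  46  47  81 100 101  89]
 [ 98 100 100  91  67  88 101 100  99  99  99  97  85  67  88  97  87  77]
 [100 102 102 101  95 101 100 107 139 106 139 106 144 132  89  83  75  75]
 [101 101 102 102 106 144 143 146 160 146 162 144 151 121  79  75  75  75]
 [102 101 100 107 147 160 161 162 162 163 160 130 112  84  75  76  74  74]
 [100  99 101 110 161 160 161 163 161 150 121  89  85  83  76  79  73  75]]
```

Call:
jog_arm([
  [0.0,[0,-0.0021,0],0],
  [0.0,[0,0,0],0],
  [0.0,[0,0,0],0],
  [0.0,[0,0,0],0],
])

```text
clock: 11.6
position: [0.5915, -0.2247, 0.0508]
ee_rot: [0.486, -0.485, 0.514, -0.514]
contact_force: [0.1, 4.0, 7.4]
width: 0.0281
```

Call:
jog_arm([
  [0.045,[0,0,0],0],
  [0.045,[0,0,0],0],
  [0.045,[0,0,0],0],
])

```text
clock: 11.98
position: [0.5907, -0.226, 0.0498]
ee_rot: [0.485, -0.486, 0.514, -0.514]
contact_force: [0.3, 0.8, 0.3]
width: 0.045
```

```bash
python3 -c "
from h import *
st();s,_=snap('scene','s9')
cv2.imwrite('pics/s9c.png',cv2.resize(s[345:395,170:240,::-1],None,fx=11,fy=11))"
```

```text
t 11.97 pos [ 0.5907 -0.226   0.0498] jaw yaw -3.27 y [-0.001  0.    -1.   ] w 0.045 F [0.3 0.8 0.3] q [-0.48  0.52  1.64 -0.    0.98 -0.42]
```

View pics/s9c.png

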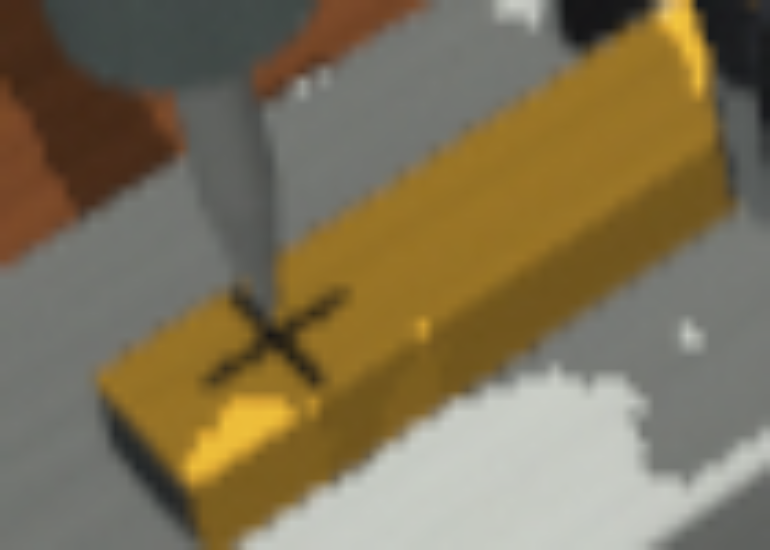

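Call:
jog_arm([
  [0.06,[0,0,0],0],
  [0.06,[0,0,0.01],0],
  [0.06,[0,0,0.03],0],
  [0.06,[0,0,0.04],0],
  [0.06,[0,0.02,0.05],0],
  [0.06,[0,0.04,0.04],0],
  [0.06,[-0.02,0.05,0.02],0],
  [0.06,[-0.02,0.055,0],0],
  [0.06,[-0.02,0.055,0],0],
  [0.06,[-0.02,0.055,0],0],
])

```text
clock: 13.28
position: [0.5103, 0.0508, 0.2414]
ee_rot: [-0.486, 0.485, -0.514, 0.515]
contact_force: [1.2, 0.3, 0.7]
width: 0.0601
```

Call:
jog_arm([
  [0.06,[-0.03,0.05,0],0],
  [0.06,[-0.03,0.05,0],0],
  [0.06,[0,0,0],0],
  [0.06,[0,0,0],0],
])

```text
clock: 13.78
position: [0.4514, 0.1491, 0.2411]
ee_rot: [-0.486, 0.485, -0.513, 0.514]
contact_force: [0.8, -0.7, -0.7]
width: 0.0603
```

```bash
python3 -c "
from h import *
st();s,_=snap('scene','s10')
t,_=snap('top','t10')
cv2.imwrite('pics/s10c.png',np.hstack([cv2.resize(s[345:395,170:220,::-1],(400,400)),cv2.resize(t[202:252,455:505,::-1],(400,400))]))
print(t[221:236,478:496].sum(2)//3)
for n in('cross','punch'):
  for c in('scene','top'): print(n,c,[(np.round(r['position'],1),round(r['score'],2)) for r in spot_point(n,c)])
"
```

```text
t 13.78 pos [0.4514 0.1491 0.2411] jaw yaw -3.21 y [ 0.002 -0.    -1.   ] w 0.0603 F [ 0.8 -0.7 -0.7] q [ 0.17  0.13  1.72 -0.    1.29  0.23]
[[237 237 237 237 237 237 236 236 236 237 163 101  91  93  94  92  91  90]
 [225 224 224 224 227 228 227 223 222 221 161 104  91  92  91  91  90  90]
 [207 208 206 206 210 209 211 209 207 195 136  97  92  91  91  90  90  89]
 [205 206 205 205 205 205 205 205 205 186 120  93  91  92  90  90  90  89]
 [205 205 205 205 205 205 205 205 205 185 124 110  95  90  91  90  89  88]
 [206 206 207 206 206 206 206 206 205 185 117 106  97  91  89  89  89  88]
 [207 207 207 207 207 189 192 194 195 169 110  96  95  93  89  88  87  87]
 [207 207 207 206 206 164 142 144 144 126  96  94  94  88  80  83  85  86]
 [206 206 205 206 206 193 182 181 180 161 110 124 129 126 125 124 118 106]
 [206 205 205 206 205 205 205 205 204 185 124 140 147 147 147 147 141 133]
 [207 207 206 207 207 207 206 206 206 187 124 179 161 149 150 149 149 147]
 [207 207 207 207 206 207 207 207 206 187 126 198 168 151 151 150 150 151]
 [205 206 207 208 208 206 205 205 205 200 146 198 167 149 150 150 149 150]
 [164 166 167 169 167 162 162 162 163 165 127 155 135 125 125 126 126 127]
 [116 116 115 115 112 112 104 103 103 103 102 103 107 107 101  99 101 100]]
cross scene [(array([383.7, 159.4]), 0.86), (array([197.7, 375. ]), 0.68)]
cross top [(array([489.2, 229.1]), 0.97), (array([148.9, 336.2]), 0.91)]
punch scene [(array([194.9, 375.1]), 0.65)]
punch top []
```

View pics/s10c.png

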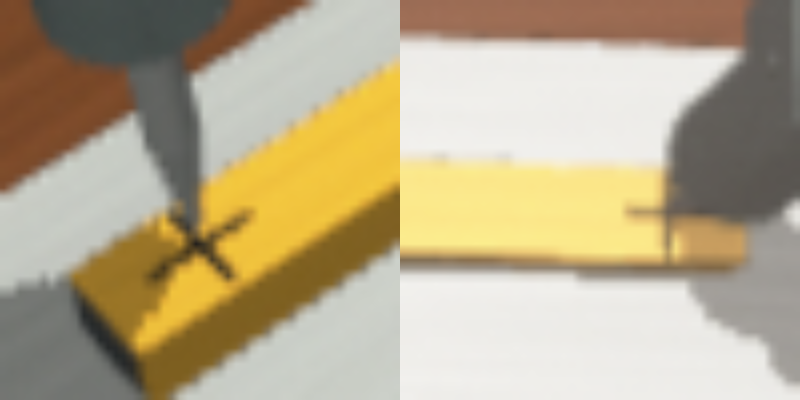

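View pics/s10.png

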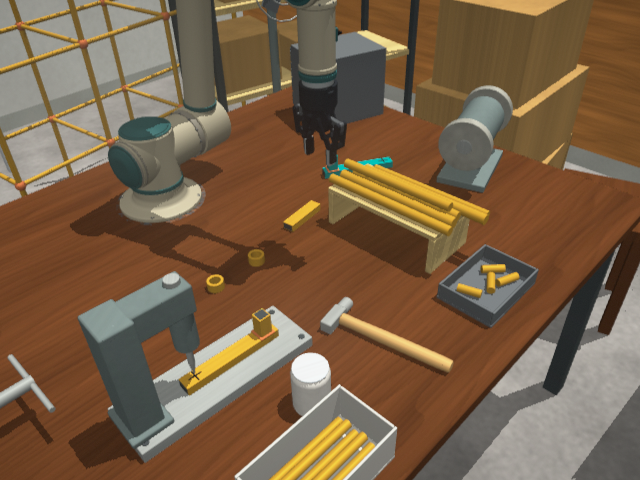

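```bash
python3 -c "
from h import *
print(sign_off());st()"
```

```text
the job is handed in; nothing more can be done
None
the job is handed in; nothing more can be done
```

The bar is lying flat on the bed of the punch stand with its cross under the punch point. The gripper has let go, and I handed the job in at about 14 s of the 54 s allowed; sign-off gives no verdict.

**How it went:** I gripped the end of the bar by the cross and dragged it out until the post was clear of the rack. Then I regripped it near the middle, lifted it onto the bed about 60 mm short of the punch and slid it in. After one 2 mm correction I released it and moved the arm away.

**Last checks:**
- **Cross position:** my own pixel readings put the cross within about 1 mm of the spot under the punch point.

| Camera | Cross seen at (column, row) | Expected at (column, row) |
|---|---|---|
| scene | (194.5, 375.1) | (194.5, 375.0) |
| top | (488.0, 228.1) | (488.2, 227.9) |

- **Disagreements:** the trained network placed the cross in the scene view about 3 pixels off my reading, with a low score of 0.68. It did not find the punch in the top view. Just before the last correction, the scene and top cameras differed by about 1.5 mm on how far was left to go.
- **Other objects:** in the final scene picture the bystanders in view look where they were. I judged that by eye rather than measuring it, and I didn't check the spanner, which that view doesn't show. The punch looked untouched throughout.

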